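Nip up the loose strap on the collimator

ROBOT

A 6-joint arm with a two-finger parallel gripper is mounted at the origin on the work surface. World frame = base frame: x ahead of the robot, y to its left, z up, the work surface at z = 0. Lengths are in m, angles in rad, forces in N, time in s.
With the tool pointing down it reaches from about 0.35 to 0.8 m from the base axis. Payload 7.3 kg.
Tool frame: the origin (TCP) lies between the finger pads; the fingertips stand 25 mm ahead of it and the grasp point (between the pads) lies 6 mm ahead of it (r.tip_extent is the distance from the TCP to the fingertips, in m); z points along the fingers, y is the direction in which the jaws open and shut (so a half turn about z gives the same grasp; the last joint's range is limited). The gripper opens to 85 mm and grips with 20 to 120 N. Pads are 22 mm wide; open, the fingers measure 114 mm over their backs; the gripper's body (76 mm by 85 mm) begins 54 mm behind the grasp point. The pads swing forward as they close: fully open they stand 13 mm farther back than shut.
Start: joints at [1.055, 0.342, 1.524, -0, 1.275, -0.146], TCP at [0.19, 0.49, 0.256] pointing down, gripper open.
Joint ranges: [-2.53, 2.53], [-0.77, 2.02], [0.04, 2.7], [-1, 4.14], [0.28, 2.66], [-3.11, 3.11]. Speed limits (rad/s): [2.57, 2.57, 3.14, 3.14, 3.14, 3.14].

INTERFACE

Orientations are given as a unit quaternion [x, y, z, w].
In Python, from workcell import r, command_gripper, optics gives the robot as it stands. The module is installed in compiled form; this text tells all that it offers. Calls block until the motion is done:
- r.reach(position, orientation): joint-space move of the TCP to a pose.
- r.move_straight(position, orientation=None, speed=0.15, max_force=None): straight line of the TCP; orientation=None keeps the orientation; speed is the mean speed in m/s. With max_force (N) it stops when the force on the tool has changed by that much, and returns True; else False.
- r.movej(angles): joint-space move.
- command_gripper(opening, force=None): finger opening in m; force is the grip in N (None keeps the last); returns when the fingers have stopped.
- r.hold(seconds).
- r.solve_ik(position, orientation): joint angles nearest the present ones, or None.
- r.read_state(): the state.
- optics.get_image(name): name is "scene" or "side" or "wrist"; returns (picture, depth): 420x560x3 uint8, red, green, blue; 420x560 float32, m along the optical axis (not along the pixel's ray), 0 where there is no reading.
- optics.camera_model(name): a dict with "K" (3x3 intrinsics, pixels), "k1" (the pictures are not rectified: a ray, as slopes to the right and down, at radius r is drawn at 1 + k1 r^2 times it, then the intrinsics apply), "R" (3x3) and "t" (3): a world point X has camera coordinates R X + t; the wrist camera has in their place "tool_from_camera" (4x4, takes a point from camera to tool coordinates, whose origin is the TCP and whose axes are the flange's). Camera axes: x right, y down, z forward; pixel columns grow to the right and rows downward; lengths in m; the calibration is good to about 2 mm. A picture is of the moment at which its call begins: read the wrist's pose just before it. camera_model takes no time and is no camera call.
A pose or a line that the arm cannot do raises r.PlanningError and nothing moves.
- r.finish_job(): hands the job in, once; it reports no verdict.
The state is a dict: "time_s": time; "joint_positions": joint angles; "dq": joint speeds; "tau": joint torques, N m; "eef_pos": TCP position; "eef_rot": TCP orientation; "contact_force": force on the tool from outside, world axes, zero at the start; "torque": the same for the moment, N m; "grip_width": finger opening in m.
Only numpy, scipy, OpenCV 4.12 (cv2) and the standard library are available. Lean on these libraries where they do the work, as an engineer would, in place of code of your own. Each camera call takes 0.05 s, during which the arm holds its last target. There are 200 camera calls.

TASK

The strap with the orange wing screw is loose on the collimator tube. Turn the orange wing screw clockwise (seen from above) until its foot touches the tube, which is when its white tip comes over the white line, then add one eighth of a turn (45 degrees) and let go. The strap with the black wing screw is already tight: leave that screw as it is, and do not shift the tube.

Things in the scene. Friction and masses are not known exactly. Their poses are not given: they have to be found in the camera images.
- orange_screw (a joint): Turn of the orange wing screw about the vertical, rad, growing clockwise seen from above. 0 = its foot just touches the tube and the wing's white tip is over the white line on the dark round plate; starts backed off at -0.70 to -0.30; 0.785 is an eighth of a turn past touch. Stops at -0.85 and 1.6. Friction 0.06 N m, it stays where left; past touch about 0.02 N m more. It does not rise or sink.
- orange_grip (a point): On the orange wing screw's axis at gripping height, 170 mm above the table; turns with it. z up, x along the wing to its white-painted end. The wing is an upright bar 46 mm long (x), 12 mm thick (y), from 16 mm below to 12 mm above this point. A 72 mm round plate lies 28 mm below, its white line radial. The other strap's screw is 170 mm away.
- black_screw (a joint): Turn of the black wing screw of the other strap, same build and meaning; it starts tight at 0.72 to 0.85 and is to stay so. Either strap may be the one nearer the tube's blue hood.
- tube: Collimator: bright tube 64 mm across, 380 mm long, lying level and loose in a cradle fixed to the table, under both straps; sky-blue hood 80 mm across at its -y end, olive detector head at its +y end. Origin on its axis midway between the straps, 85 mm above the table; y along the tube, z up. The screws stand above the axis 85 mm either side. Things around it are under 90 mm tall.

How it is judged:
By the outcome, as a careful person would: the job done as asked, in the order asked, and still so for the second after the job is handed in, with the robot touching nothing.
It also fails if it takes over 32 s, if anything falls off the work surface, if the arm or the gripper's body presses on something with over 40 N, if the wrist force passes 120 N, or if a joint passes its speed limit or range.

## Working session

There is one attempt and no reset: what is moved stays moved. The work goes in short steps, each a Python script; the robot and the scene stay as the last script left them, time stands still between calls to the robot, and variables do not carry over. Pictures are saved under pics/ and viewed, about 8 in all and at most 12, crops included, and the job is handed in when it is done.

```bash
mkdir -p pics; cat > h.py <<'E'
import numpy as np, cv2
from scipy.spatial.transform import Rotation as Ro
from workcell import r, command_gripper, optics
def cam(n):
    m=optics.camera_model(n); s=r.read_state()
    im,d=optics.get_image(n)
    if n=="wrist":
        T=np.eye(4);T[:3,:3]=Ro.from_quat(s["eef_rot"]).as_matrix();T[:3,3]=s["eef_pos"]
        W=T@np.array(m["tool_from_camera"])
    else:
        R=np.array(m["R"]);W=np.eye(4);W[:3,:3]=R.T;W[:3,3]=-R.T@np.array(m["t"])
    return im,d,np.array(m["K"],float),float(m["k1"]),W
def rays(uv,K,k1):
    return cv2.undistortPoints(np.array(uv,float).reshape(-1,1,2),K,np.array([k1,0,0,0,0.])).reshape(-1,2)
def pts(c,uv):
    im,d,K,k1,W=c; uv=np.array(uv).reshape(-1,2); n=rays(uv,K,k1)
    z=d[uv[:,1].astype(int),uv[:,0].astype(int)]
    P=np.c_[n*z[:,None],z]
    return (P@W[:3,:3].T+W[:3,3])[z>0]
def plane(c,uv,h):
    im,d,K,k1,W=c; n=rays(uv,K,k1); D=np.c_[n,np.ones(len(n))]@W[:3,:3].T
    return W[:3,3]+D*((h-W[2,3])/D[:,2])[:,None]
def save(c,f): cv2.imwrite("pics/"+f,c[0][:,:,::-1])
E
python3 - <<'E'
from h import *
s=r.read_state();print(s["time_s"],s["eef_rot"],s["grip_width"])
c=cam("scene");save(c,"scene.png")
hsv=cv2.cvtColor(c[0],cv2.COLOR_RGB2HSV)
m=cv2.inRange(hsv,(5,150,120),(20,255,255))
n,l,st,ce=cv2.connectedComponentsWithStats(m)
for i in range(1,n):
    if st[i,4]>15:
        v,u=np.nonzero(l==i);print(st[i],ce[i],np.median(pts(c,np.c_[u,v]),0))
E
```

```text
0.0 [ 1.83834159e-01  9.82956958e-01 -7.49041703e-04 -2.42169688e-04] 0.0854008419960251
[339 157  11  14  91] [342.94505495 163.74725275] [0.52391342 0.16057429 0.18092061]
[340 172   4   7  21] [341.66666667 175.28571429] [0.5321682  0.15855041 0.15641559]
```

View pics/scene.png

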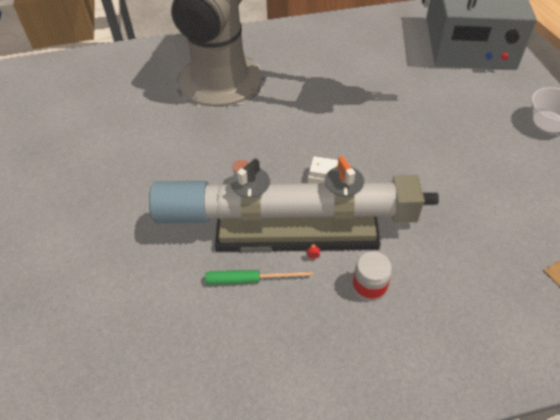

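```bash
cat >> h.py <<'E'
def quat(a):  # tool down, jaw axis (tool y) perpendicular to a wing at world angle a
    x=np.array([np.cos(a),np.sin(a),0]);z=np.array([0,0,-1.])
    return Ro.from_matrix(np.c_[x,np.cross(z,x),z]).as_quat()
E
python3 - <<'E'
from h import *
print(np.array(optics.camera_model("wrist")["tool_from_camera"]).round(3))
for a in (0.7,0.4,0,-.785,0.5+np.pi,-.785+np.pi):
    q=r.solve_ik([.53,.165,.176],quat(a)); print(a,None if q is None else np.round(q,2))
r.reach([.50,.165,.36],quat(0.4))
c=cam("wrist");save(c,"w1.png");print(r.read_state()["time_s"])
np.savez("w1.npz",*c)
E
```

```text
[[-0.    -0.944 -0.329  0.084]
 [ 1.     0.    -0.001  0.   ]
 [ 0.001 -0.329  0.944 -0.118]
 [ 0.     0.     0.     1.   ]]
0.7 [ 0.16  0.47  1.56 -0.    1.11  1.03]
0.4 [ 0.16  0.47  1.56 -0.    1.11  1.33]
0 [ 0.16  0.47  1.56 -0.    1.11  1.73]
-0.785 [ 0.16  0.47  1.56 -0.    1.11  2.52]
3.641592653589793 [ 0.16  0.47  1.56 -0.    1.11 -1.91]
2.356592653589793 [ 0.16  0.47  1.56 -0.    1.11 -0.62]
1.7833
```

View pics/w1.png

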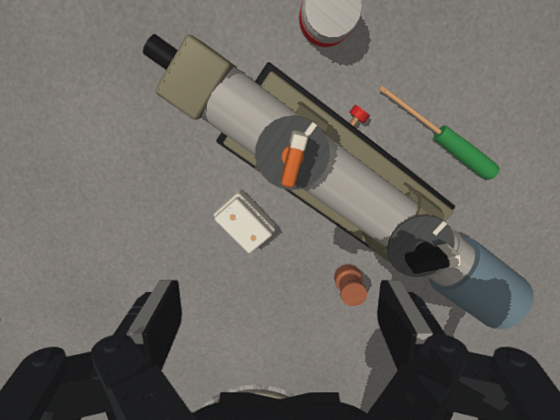

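```bash
cat >> h.py <<'E'
def measure(c,guess):
    im,d,K,k1,W=c; v,u=np.nonzero(d>0); P=pts(c,np.c_[u,v]); g=np.array(guess)
    near=np.hypot(P[:,0]-g[0],P[:,1]-g[1])<.05
    v,u,P=v[near],u[near],P[near]; z=P[:,2]; col=im[v,u].astype(int); hs=cv2.cvtColor(im,cv2.COLOR_RGB2HSV)[v,u].astype(int)
    top=(z>.175)&(z<.19)
    pl=(z>.135)&(z<.149)
    ctr=cv2.minEnclosingCircle(P[pl,:2].astype(np.float32)*1000)
    (cx,cy),(w,h),_=rect=cv2.minAreaRect(P[top,:2].astype(np.float32)*1000)
    white=(hs[:,1]<60)&(hs[:,2]>150)
    wt=P[top&white][:,:2].mean(0); ot=P[top&~white][:,:2].mean(0)
    L=P[pl&white][:,:2]; ln=L.mean(0); cc=np.array([cx,cy])/1000
    V=np.linalg.svd(P[top,:2]-P[top,:2].mean(0))[2][0]; V*=np.sign(V@(wt-ot))
    ang=lambda p:np.arctan2(p[1],p[0])
    print("n",top.sum(),pl.sum(),len(L),"ztop",np.median(z[top]),"zpl",np.median(z[pl]))
    print("plate",ctr,"wing rect",rect); pc=np.array(ctr[0])/1000
    print("wing ang",ang(V),ang(wt-ot),"line ang plate/wing ctr",ang(ln-pc),ang(ln-cc),"line",ln)
E
python3 - <<'E'
from h import *
f=np.load("w1.npz");c=[f[k] for k in f.files];c[3]=float(c[3])
measure(c,[.53,.165])
E
```

```text
n 779 3340 77 ztop 0.18209561520415052 zpl 0.14234196053907158
plate ((528.1918334960938, 163.59938049316406), 35.96501922607422) wing rect ((528.5140991210938, 163.91749572753906), (46.92704391479492, 12.538311004638672), 8.679956436157227)
wing ang 0.15817419408974706 0.1865824436907642 line ang plate/wing ctr -0.2007729465803312 -0.2137577582506605 line [0.55681228 0.15777469]
```

```bash
python3 - <<'E'
from h import *
C=[.5283,.1637];a0=.155;a1=-.205-.785
command_gripper(.05,40)
r.reach([*C,.26],quat(a0))
print(r.move_straight([*C,.177],speed=.1,max_force=15))
command_gripper(0,50)
s=r.read_state();print(s["time_s"],s["grip_width"],s["contact_force"],s["torque"])
q=np.array(s["joint_positions"])
for a in (-.205,a1):
    q6=q.copy();q6[5]+=a0-a
    n=6
    st=np.array(r.read_state()["joint_positions"])
    r.movej(q6)
    r.hold(.2);s=r.read_state();R=Ro.from_quat(s["eef_rot"]).as_matrix()
    print(s["time_s"],"ang",np.arctan2(R[1,0],R[0,0]),s["grip_width"],s["contact_force"],s["torque"],s["eef_pos"])
E
```

```text
False
4.15 0.015370000737945148 [-2.19210059  4.23437333  4.61006017] [ 0.76200321  0.29472676 -0.03938393]
4.7833 ang -0.20310589124182699 0.014691371547321655 [-1.73060321 -0.27110593  2.1618331 ] [0.03420905 0.18598762 0.0170575 ] [0.5284628  0.1642311  0.17787815]
5.7583 ang -0.988457453063998 0.014949335988486342 [-3.8374968  -3.86703603  5.06951036] [-0.66191561  0.65930026  0.15202308] [0.52826051 0.16395837 0.17782985]
```

```bash
python3 - <<'E'
from h import *
C=[.5283,.1637]
command_gripper(.05)
r.move_straight([*C,.26],speed=.12)
r.reach([.50,.165,.36],quat(0.1))
r.hold(.3)
c=cam("wrist");save(c,"w2.png");print(r.read_state()["time_s"])
measure(c,C)
E
```

```text
8.3833
n 799 3312 112 ztop 0.18201169228227404 zpl 0.14227396738537237
plate ((528.1869506835938, 163.68637084960938), 36.06300735473633) wing rect ((528.427001953125, 163.5076446533203), (12.44974422454834, 46.53170394897461), 33.873260498046875)
wing ang -0.9842789933505979 -0.9749090311321317 line ang plate/wing ctr -0.20654750452520626 -0.20192420810041242 line [0.55506248 0.15805499]
```

View pics/w2.png

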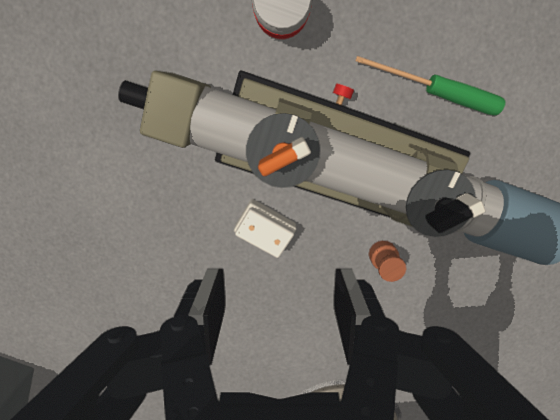

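```bash
python3 - <<'E'
from h import *
a=cv2.imread("pics/scene.png")[:,:,::-1].copy(); c=cam("scene");save(c,"scene2.png")
for im in (a,c[0]):
    h=cv2.cvtColor(im,cv2.COLOR_RGB2HSV);m=cv2.inRange(h,(95,70,60),(115,255,255));m[:170]=0;m[235:]=0;m[:,230:]=0
    v,u=np.nonzero(m);print(len(u),u.mean(),v.mean(),np.percentile(u,[1,99]))
f=np.load("w1.npz");w=[f[k] for k in f.files];w[3]=float(w[3])
w2=cam("wrist")
u0=np.array([.528,.164]);d=np.array([np.sin(.205),np.cos(.205)])  # +y along the tube
for x in (w,w2):
    v,u=np.nonzero(x[1]>0);P=pts(x,np.c_[u,v])
    s=(P[:,:2]-u0)@d; t=(P[:,:2]-u0)@[d[1],-d[0]]
    k=(abs(t)<.02)&(s>.04)&(s<.2)&(P[:,2]>.11)&(P[:,2]<.14)
    print("head",k.sum(),np.percentile(s[k],[1,50,99]),P[k,2].max())
    k=(np.hypot(s+.17,t)<.045)&(P[:,2]>.175)&(P[:,2]<.19)
    print("black",cv2.minAreaRect(P[k,:2].astype(np.float32)*1000))
print(r.read_state()["time_s"])
E
```

```text
<stdin>:5: RuntimeWarning: Mean of empty slice.
  ret = ret.dtype.type(ret / rcount)
Traceback (most recent call last):
IndexError: index 0 is out of bounds for axis 0 with size 0
```

```bash
python3 - <<'E'
from h import *
a=cv2.imread("pics/scene.png")[:,:,::-1]; b=cv2.imread("pics/scene2.png")[:,:,::-1]
print("scene diff hood", np.abs(a[175:230,145:212].astype(int)-b[175:230,145:212]).mean(),"head",np.abs(a[175:225,385:440].astype(int)-b[175:225,385:440]).mean())
f=np.load("w1.npz");w=[f[k] for k in f.files];w[3]=float(w[3])
w2=cam("wrist")
u0=np.array([.528,.164]);d=np.array([np.sin(.205),np.cos(.205)])
for x in (w,w2):
    v,u=np.nonzero(x[1]>0);P=pts(x,np.c_[u,v])
    s=(P[:,:2]-u0)@d; t=(P[:,:2]-u0)@[d[1],-d[0]]
    k=(abs(t)<.02)&(s>.04)&(s<.2)&(P[:,2]>.12)&(P[:,2]<.14)
    print("head",k.sum(),np.percentile(s[k],[1,50,99]) if k.any() else 0)
    k=(np.hypot(s+.17,t)<.045)&(P[:,2]>.175)&(P[:,2]<.19)
    print("black",k.sum(),cv2.minAreaRect(P[k,:2].astype(np.float32)*1000) if k.any() else 0)
print(r.read_state()["time_s"])
E
```

```text
scene diff hood 14.376843057440073 head 2.495151515151515
head 16 [0.09878561 0.12281705 0.14000675]
black 698 ((491.5845031738281, -0.8789196014404297), (13.283397674560547, 46.67367172241211), 34.6370849609375)
head 11 [0.09989197 0.12845714 0.13941795]
black 744 ((491.31927490234375, -1.69976806640625), (13.184873580932617, 46.30390930175781), 35.75541305541992)
8.4833
```

```bash
python3 -c "
from h import *
r.finish_job();print(r.read_state()['time_s'])"
```

```text
the job is handed in; nothing more can be done
the job is handed in; nothing more can be done
```

I turned the orange wing screw clockwise by about 65° in all: first to the white line (touch), then another 45°. I then let go, backed the gripper off above the scene and handed the job in at about 8.5 s, against the 32 s limit.

**Orange screw:** from above, after release, it measured about 0.775 rad past the white line. The target was 0.785, so it is within about 0.01 rad, near what the image can resolve. It started at about -0.36 rad.

**Black screw:** the gripper never touched it. Its wing angle measured 34.6° before and 35.8° after, a 1° difference I take as measurement noise.

**Tube:** the detector head end agreed to about 1 mm before and after, though from only 11–16 depth points.

**Failed checks:**
- The colour check on the hood found no hood pixels, so I dropped it.
- A plain before-and-after picture difference came out larger at the hood (14 grey levels) than at the head (2.5). I think that is the arm's changed shadow or view, but I did not confirm it, so the hood end was not checked separately.

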